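# Step the portion cups under the filling spout

## Robot

A 6-joint arm with a two-finger parallel gripper is mounted at the origin on a cart in front of the work surface, level with it; the furniture and walls round the work are solid. World frame = base frame: x ahead of the robot, y to its left, z up, the work surface at z = 0. Lengths are in m, angles in rad, forces in N, time in s.
With the tool pointing down it reaches from about 0.25 to 0.775 m from the base axis. Payload 4 kg.
Tool frame: the origin (TCP) lies at the very end of the fingers, on their centre line; the grasp point (between the pads) lies 19 mm behind it (robot.grip_point_offset is the distance from the TCP to the grasp point, in m); z points along the fingers, x is the direction in which the jaws open and shut, and the axes are right-handed (so a half turn about z gives the same grasp; the last joint's range is limited). The gripper opens to 94 mm and grips with 3 to 60 N. Pads are 16 mm wide; open, the fingers measure 119 mm over their backs; the gripper's body (75 mm by 177 mm) begins 78 mm behind the grasp point.
Start: joints at [1.176, 0.087, 1.371, -0, 1.684, -0.103], TCP at [0.158, 0.527, 0.206] pointing down, gripper open.
Joint ranges: [-3.1, 3.1], [-0.76, 2.03], [0.27, 2.55], [-1.08, 4.22], [0.17, 2.65], [-2.57, 2.57]. Speed limits (rad/s): [2.79, 2.79, 3.14, 3.14, 3.14, 3.14].

## Interface

Orientations are given as [roll, pitch, yaw] about the fixed x, y, z axes, in that order (R = Rz(yaw) Ry(pitch) Rx(roll)).
In Python, from bench import robot gives the robot as it stands.
- The arm moves only by the shell command python3 -m inch 'ROWS'. ROWS is text: rows parted by semicolons, each of 5 numbers parted by spaces: the shift along the tool's x, y, z in cm, then the turn about the tool's z in rad, then the closure, from 0 (fully open) to 1 (shut). In form: tx ty tz spin claw; .... A call has 1 to 20 rows; each row is the pose to reach, as a shift and turn from the pose measured when the call began, along the tool's axes at that moment; what a row does not reach only later rows make up. A row lasts 1/12 s, in which the tool goes at most 41.7 mm and 7.16 degrees, less where a joint would pass 70% of its speed; a pose out of reach is approached as far as the arm can. A call with a gripper value outside its range is refused whole. The fingers move at their own pace and stop on an object; the grip force is fixed at half the most. Time passes only in rows, so rows that repeat a pose let the fingers close. It gives the time, the measured TCP pose, the force and the opening at its end, in the units of the state.
- robot.get_obs(): the state, without advancing time (a new reading comes with each control period).
- robot.snapshot(name): name is "side" or "top"; returns (picture, depth): 420x560x3 uint8, blue, green, red; 420x560 float32, m along the optical axis (not along the pixel's ray), 0 where there is no reading.
- robot.camera_info(name): a dict with "K" (3x3 intrinsics, pixels), "dist" ([k1, k2, p1, p2, k3] as OpenCV has them; the pictures are not rectified), "extrinsics" (4x4, takes a point from world to camera coordinates). Camera axes: x right, y down, z forward; pixel columns grow to the right and rows downward; lengths in m; the calibration is good to about 2 mm. A picture is of the moment at which its call begins. camera_info takes no time and is no camera call.
- robot.close_job(): hands the job in, once; it reports no verdict.
The state is a dict: "time": time; "joint_positions": joint angles; "qvel": joint speeds; "joint_torque": joint torques, N m; "tool_pos": TCP position; "ee_rot": TCP orientation; "wrist_force": force on the tool from outside, world axes, zero at the start; "wrist_torque": the same for the moment, N m; "width": finger opening in m.
Only numpy, scipy, OpenCV 4.12 (cv2) and the standard library are available. Lean on these libraries where they do the work, as an engineer would, in place of code of your own. Each camera call takes 0.05 s, during which the arm holds its last target.

## Task

Slide the cup carrier of the portioning stand, which has a wooden knob at its front, until the large round cup is centred under the fixed spout, and hold it still there for about a second. Then slide it on until the small round cup is centred under the spout, and leave it there.

Things in the scene. Friction and masses are not known exactly. Their poses are not given: they have to be found in the camera images.
- carrier: dark wooden plate 150 x 180 mm on two crossed slides: moves along its own x and y only (under 3 N to move, stays where left; stops 45 mm in x, 55 mm in y either side of centred under the spout). x points away from the knob. Origin: plate middle, at worktop height. Fixed on it, four white cups 22 mm high at x, y mm: large round +36,+45; small round -36,-45; large square +36,-45; small square -36,+45
- knob (a point): centre of the top of the upright round light-wood knob on the carrier's front tongue, 180 mm in front (-x) of the carrier's middle: 22 mm thick at the grip, 26 mm at its widest, 52 mm tall above the tongue, top 102 mm above the worktop. Grip it from above from any side, 20 to 25 mm below its top; moves with the carrier
- large_round_cup (a point): centre of the mouth of the large round cup (64 mm across, rim 72 mm above the worktop); moves with the carrier
- small_round_cup (a point): centre of the mouth of the small round cup (40 mm across, rim 72 mm above the worktop); moves with the carrier
- spout_tip (a point): lower end of the fixed steel spout, 82 mm above the worktop, 10 mm above the cups' rims: a narrow funnel (48 mm across at its top, 149 mm above the worktop) on a thin arm from a post behind the carrier. The stand is fixed, but set at another place and angle each time

How it is judged:
On the way, in this order (a step that is already met when the one before it is completed fails the run):
1. the large round cup stands still, centred under the spout (horizontal distance between large_round_cup and spout_tip below 0.014 m and linear speed of carrier below 0.02 m/s), for 0.5 s.
2. the small round cup stands still, centred under the spout (horizontal distance between small_round_cup and spout_tip below 0.014 m and linear speed of carrier below 0.02 m/s), for 0.3 s.
At the end, for the whole second after the job is handed in: the small round cup's centre is within 14 mm (seen from above) of the spout's tip and the carrier is at rest (under 20 mm/s), after the large round cup has stood still for at least 0.5 s within 14 mm of it (all of step 2); the robot touches nothing.
It also fails if it takes over 38 s, if anything falls off the work surface, if the arm or the gripper's body presses on something with over 40 N, if the wrist force passes 120 N, or if a joint passes its speed limit or range.

## Working session

There is one attempt and no reset: what is moved stays moved. The work goes in short steps, Python scripts to look and compute and a shell command to move; the robot and the scene stay as the last step left them, time stands still between calls to the robot, and variables do not carry over. Pictures are saved under pics/ and viewed, and the job is handed in when it is done.

```bash
ls; mkdir -p pics
cat > h.py <<'E'
import numpy as np, cv2
from bench import robot
def snap(n,f):
    p,d=robot.snapshot(n); cv2.imwrite('pics/'+f+'.png',p); np.save('pics/'+f+'.npy',d); return p,d
def ray(n,uv):
    c=robot.camera_info(n);K=np.array(c['K'],float);E=np.array(c['extrinsics'],float)
    q=cv2.undistortPoints(np.array([[uv]],float),K,np.array(c['dist'],float))[0,0]
    R,t=E[:3,:3],E[:3,3]
    return -R.T@t, R.T@np.array([q[0],q[1],1.])
def onz(n,uv,z):
    o,v=ray(n,uv); return o+v*(z-o[2])/v[2]
def atd(n,uv,d):
    o,v=ray(n,uv); return o+v*d
def cloud(n,d):
    c=robot.camera_info(n);K=np.array(c['K'],float);E=np.array(c['extrinsics'],float)
    vv,uu=np.mgrid[:420,:560]
    q=cv2.undistortPoints(np.stack([uu,vv],-1).reshape(-1,1,2).astype(float),K,np.array(c['dist'],float))[:,0]
    P=np.c_[q,np.ones(len(q))]*d.reshape(-1,1)
    return ((P-E[:3,3])@E[:3,:3]).reshape(420,560,3)
E
python3 - <<'E'
from h import *
for n in('top','side'):
    snap(n,n+'0'); print(n,ray(n,(280,210)))
print(robot.get_obs())
E
```

```text
pics
top (array([0.49434316, 0.01258907, 0.93979049]), array([ 0.12237863,  0.02172835, -0.99226955]))
side (array([0.48375603, 0.65322892, 0.63942506]), array([ 0.14094639, -0.73238529, -0.66640591]))
{'time': 0.1, 'joint_positions': array([ 1.17591322e+00,  8.78798115e-02,  1.37203912e+00, -2.29881939e-05,
        1.68359208e+00, -1.03104572e-01]), 'qvel': array([ 7.18010061e-05, -9.77589374e-04, -4.41259703e-03,  1.85969149e-03,
       -1.80264252e-03,  4.57020206e-04]), 'joint_torque': array([ 1.70783394e-03, -3.41249299e+01, -3.03302550e+01,  7.18916254e-02,
        3.04161001e-02, -8.06641947e-05]), 'tool_pos': array([0.15804351, 0.52631288, 0.20445438]), 'ee_rot': array([-3.14141794e+00,  1.91052381e-03,  1.27901540e+00]), 'wrist_force': array([-0.99597122,  0.1661117 ,  0.04279033]), 'wrist_torque': array([0.06356529, 0.02239406, 0.05082437]), 'width': 0.09382517597054467}
```

View pics/top0.png

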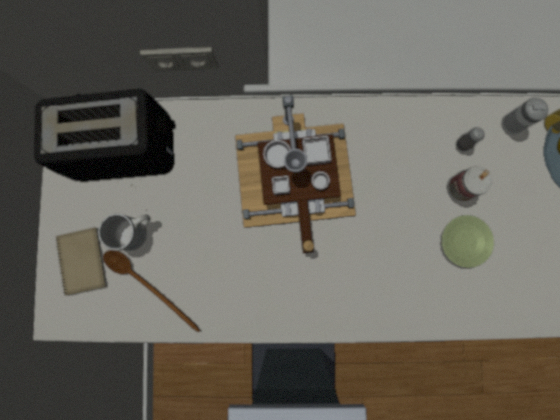

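View pics/side0.png

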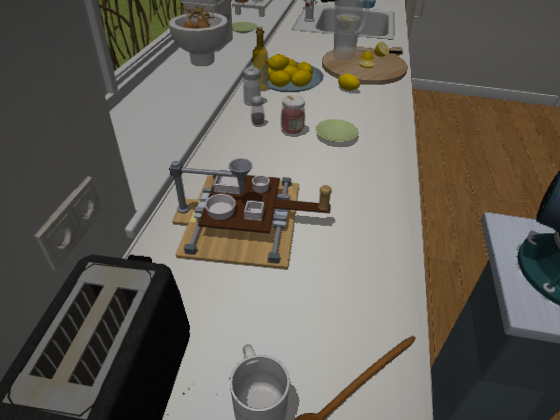

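The top view shows the stand with the knob at about (308,246) and the funnel at (295,159). The large round cup is at (277,154) and the small round cup at (320,181). The side view shows the same layout, with the knob at (325,190) and the funnel at (240,165). I'll enlarge both.

Run:
```python
from h import *
a=cv2.imread('pics/top0.png')[85:265,225:365]; b=cv2.imread('pics/side0.png')[145:275,165:345]
g=lambda i:(255*(i/255.)**.6).astype(np.uint8)
cv2.imwrite('pics/t0c.png',cv2.resize(g(a),None,fx=3.3,fy=3.3,interpolation=2)); cv2.imwrite('pics/s0c.png',cv2.resize(g(b),None,fx=4,fy=4,interpolation=2))
d=np.load('pics/top0.npy');C=cloud('top',d)
# heights near things
for u,v in[(308,246),(295,159),(277,154),(320,181),(300,200),(250,210),(281,186),(316,150)]: print((u,v),C[v,u].round(4))
for n in('top','side'):
  c=robot.camera_info(n);E=np.array(c['extrinsics']);print(cv2.projectPoints(np.array([[.158,.527,.206]]),cv2.Rodrigues(E[:3,:3])[0],E[:3,3],np.array(c['K']),np.array(c['dist']))[0].ravel())
```

```text
(308, 246) [ 0.5199 -0.0279  0.1001]
(295, 159) [ 0.703  -0.0025  0.1281]
(277, 154) [0.7348 0.0377 0.0532]
(320, 181) [ 0.6699 -0.0606  0.0513]
(300, 200) [ 0.627  -0.014   0.0472]
(250, 210) [0.6097 0.1046 0.0114]
(281, 186) [0.6591 0.0292 0.0534]
(316, 150) [ 0.7428 -0.0529  0.0538]
[ 18.10002877 437.65033638]
[661.83285547 542.04002892]
```

View pics/t0c.png

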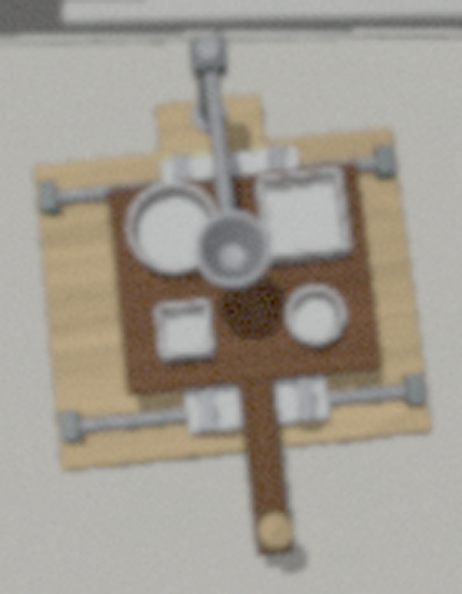

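View pics/s0c.png

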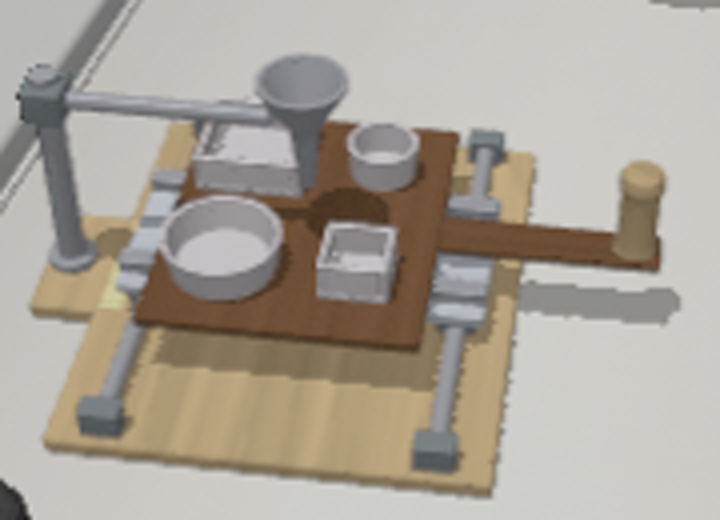

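```bash
cat > meas.py <<'E'
from h import *
def hold(P): return P.mean(0).round(4),len(P)
def circ(P):
    c,r=cv2.minEnclosingCircle((P[:,:2]*1000).astype(np.float32)); return np.round(c,1),round(r,1)
def fit(P):
    A=np.c_[2*P[:,:2],np.ones(len(P))];s=np.linalg.lstsq(A,(P[:,:2]**2).sum(1),rcond=None)[0]
    return (s[:2]*1000).round(1),(1000*np.sqrt(s[2]+s[:2]@s[:2])).round(1)
def near(C,xy,r,z0,z1):
    m=(np.hypot(C[...,0]-xy[0],C[...,1]-xy[1])<r)&(C[...,2]>z0)&(C[...,2]<z1); return C[m]
E
python3 - <<'E'
from meas import *
for n in('top','side'):
    C=cloud(n,np.load(f'pics/{n}0.npy')); p=cv2.imread(f'pics/{n}0.png')
    print(n)
    for nm,xy,r,z0,z1 in[('knob',(.52,-.028),.03,.092,.11),('large',(.735,.038),.045,.066,.078),('small',(.67,-.06),.03,.066,.078),('funnel',(.70,-.002),.035,.14,.156),('tip',(.70,-.002),.035,.08,.1),('lsq',(.743,-.05),.05,.066,.078),('ssq',(.66,.03),.03,.066,.078)]:
        P=near(C,xy,r,z0,z1)
        if len(P)>3: print(nm,hold(P),circ(P),fit(P))
    hsv=cv2.cvtColor(p,cv2.COLOR_BGR2HSV)
    P=C[(C[...,2]>.04)&(C[...,2]<.06)&(hsv[...,1]>90)&(p.max(2)<110)&(abs(C[...,0]-.65)<.2)&(abs(C[...,1])<.15)]
    print('plate',hold(P)); 
    Q=P[P[:,0]>.615]; print(cv2.minAreaRect((Q[:,:2]*1000).astype(np.float32)))
E
```

```text
top
knob (array([ 0.5213, -0.0274,  0.101 ]), 107) (array([521.6, -27.6]), 12.4) (array([521.4, -27.4]), np.float64(8.8))
large (array([0.7393, 0.044 , 0.0711]), 120) (array([732.2,  37.9]), 31.7) (array([731.6,  37.9]), np.float64(29.8))
small (array([ 0.6697, -0.0597,  0.0712]), 84) (array([668.9, -58.6]), 19.8) (array([668.5, -58.6]), np.float64(17.9))
funnel (array([ 0.6975, -0.0012,  0.1467]), 245) (array([695.9,  -1.1]), 23.8) (array([695.6,  -1.2]), np.float64(20.1))
lsq (array([ 0.7424, -0.0543,  0.0711]), 150) (array([739.7, -51.6]), 40.2) (array([740.5, -52.2]), np.float64(31.5))
ssq (array([0.6606, 0.0313, 0.0717]), 88) (array([660.2,  31.1]), 24.1) (array([660.1,  31. ]), np.float64(19.2))
plate (array([ 0.6613, -0.0124,  0.0502]), 2634)
((693.5344848632812, -11.358345031738281), (159.36199951171875, 180.47975158691406), 5.252363204956055)
side
knob (array([ 0.5207, -0.024 ,  0.099 ]), 100) (array([521. , -25.9]), 12.8) (array([520.8, -25.9]), np.float64(9.2))
large (array([0.7304, 0.0361, 0.0695]), 182) (array([732.4,  37.7]), 33.0) (array([730.7,  38.3]), np.float64(29.6))
small (array([ 0.6684, -0.0588,  0.0697]), 90) (array([669.1, -57.5]), 20.6) (array([668.4, -58. ]), np.float64(18.0))
funnel (array([ 0.6961, -0.0032,  0.1457]), 214) (array([694.8,  -1.2]), 25.1) (array([6.951e+02, 2.000e-01]), np.float64(21.1))
tip (array([0.6945, 0.0021, 0.0916]), 33) (array([6.951e+02, 6.000e-01]), 5.6) (array([ 6.953e+02, -2.000e-01]), np.float64(4.4))
lsq (array([ 0.7471, -0.0377,  0.0697]), 91) (array([741.8, -51. ]), 38.7) (array([741.4, -50.8]), np.float64(31.2))
ssq (array([0.6594, 0.0326, 0.0698]), 116) (array([659.2,  30.8]), 25.8) (array([659.1,  31.7]), np.float64(19.1))
plate (array([0.658 , 0.0097, 0.0489]), 2308)
((719.1849975585938, -7.35125732421875), (210.73635864257812, 180.899169921875), 6.020423889160156)
```

Both views agree to within about 2 mm:

| Point | x (mm) | y (mm) |
|---|---|---|
| Large round cup | 732 | 38 |
| Small round cup | 669 | -58 |
| Knob | 521 | -27 |
| Spout | 695.5 | -0.8 |

The cup radii, rim heights and funnel radius match the given sizes. The cup-to-cup vector gives a carrier yaw of about 5.4°, which puts the knob within 1 mm of its measured place.

```bash
cat > rel.py <<'E'
import sys
from h import *
from scipy.spatial.transform import Rotation as Ro
o=robot.get_obs(); R=Ro.from_euler('xyz',o['ee_rot']).as_matrix()
def to(p): return (R.T@(np.array(p)-o['tool_pos'])*100).round(2)
def by(d): return (R.T@np.array(d)*100).round(2)
E
python3 - <<'E'
from rel import *
print(to([.5214,-.0272,.17]), to([.5214,-.0272,.0605]))
E
```

```text
[-42.55  50.72   3.52] [-42.53  50.72  14.47]
```

```bash
python3 -m inch '-2 2.4 0 0 0; -4 4.8 0 0 0; -6.5 7.8 0 0 0; -9 10.7 0 0 0; -11.5 13.7 0.5 0 0; -14 16.7 0.5 0 0; -16.5 19.7 1 0 0; -19 22.6 1 0 0; -21.5 25.6 1.5 0 0; -24 28.6 1.5 0 0; -26.5 31.6 2 0 0; -29 34.6 2 0 0; -31.5 37.5 2.5 0 0; -34 40.5 2.5 0 0; -36.5 43.5 3 0 0; -38.5 45.9 3 0 0; -40.5 48.3 3.5 0 0; -42 50 3.5 0 0; -42.5 50.7 3.5 0 0; -42.5 50.7 3.5 0 0'
python3 - <<'E'
from rel import *
print(o['joint_positions'].round(2),o['tool_pos'],o['ee_rot'])
print(to([.5214,-.0272,.17]), to([.5214,-.0272,.0605]))
E
```

```text
time: 1.77
tool_pos: [0.5216, -0.0279, 0.1693]
ee_rot: [-3.14, 0.002, 1.276]
wrist_force: [-0.3, -0.1, 0.8]
width: 0.0939
[-0.16  0.04  1.49 -0.    1.61 -1.44] [ 0.52160628 -0.02790298  0.16927316] [-3.13974732e+00  2.14009053e-03  1.27634519e+00]
[ 0.06 -0.04 -0.07] [ 0.08 -0.02 10.88]
```

Above the knob, within 1 mm. Next I descend and close.

```bash
python3 -m inch '0 0 2 0 0; 0 0 4 0 0; 0 0 6 0 0; 0.1 0 8 0 0; 0.1 0 9.5 0 0; 0.1 0 10.5 0 0; 0.1 0 10.9 0 0; 0.1 0 10.9 0 0; 0.1 0 10.9 0 0.5; 0.1 0 10.9 0 1; 0.1 0 10.9 0 1; 0.1 0 10.9 0 1; 0.1 0 10.9 0 1; 0.1 0 10.9 0 1; 0.1 0 10.9 0 1; 0.1 0 10.9 0 1; 0.1 0 10.9 0 1; 0.1 0 10.9 0 1'
python3 - <<'E'
from rel import *
print(o['joint_positions'].round(2),o['tool_pos'],o['ee_rot'],by([-.0364,-.0387,0]))
E
```

```text
time: 3.27
tool_pos: [0.5216, -0.0271, 0.0602]
ee_rot: [-3.14, 0.002, 1.276]
wrist_force: [-0.1, 0.1, -0.9]
width: 0.0309
[-0.16  0.1   1.65 -0.    1.39 -1.44] [ 0.52161268 -0.02711957  0.06021274] [-3.13962155e+00  2.13859704e-03  1.27636428e+00] [-4.76 -2.36  0.01]
```

Not closed yet (31 mm against the 22 mm expected), so I keep closing.

```bash
python3 -m inch '0 0 0 0 1; 0 0 0 0 1; 0 0 0 0 1; 0 0 0 0 1; 0 0 0 0 1; 0 0 0 0 1'
python3 - <<'E'
from rel import *
print(o['tool_pos'],o['wrist_force'],o['width'],by([-.0364,-.0387,0]))
E
```

```text
time: 3.77
tool_pos: [0.5215, -0.0273, 0.0602]
ee_rot: [-3.139, 0.003, 1.276]
wrist_force: [-1.2, -1.4, 0.6]
width: 0.023
[ 0.52148026 -0.02733678  0.06019067] [-1.16281173 -1.41834421  0.58852145] 0.0229593781282806 [-4.76 -2.36  0.02]
```

The knob is gripped at 23 mm. Now I slide the large cup under the spout and hold.

```bash
python3 -m inch '-0.4 -0.2 0 0 1; -0.8 -0.4 0 0 1; -1.2 -0.6 0 0 1; -1.6 -0.8 0 0 1; -2 -1 0 0 1; -2.4 -1.2 0 0 1; -2.8 -1.4 0 0 1; -3.2 -1.6 0 0 1; -3.6 -1.8 0 0 1; -4 -2 0 0 1; -4.4 -2.2 0 0 1; -4.8 -2.4 0 0 1; -4.8 -2.4 0 0 1; -4.8 -2.4 0 0 1; -4.8 -2.4 0 0 1'
python3 - <<'E'
from meas import *
o=robot.get_obs();print(o['tool_pos'],o['wrist_force'],o['width'])
for n in('top','side'):
    p,d=snap(n,n+'1');C=cloud(n,d)
    for nm,xy,r,z0,z1 in[('large',(.695,-.001),.045,.066,.078),('small',(.632,-.097),.03,.066,.078),('funnel',(.695,-.001),.035,.14,.156)]:
        P=near(C,xy,r,z0,z1)
        if len(P)>3: print(n,nm,hold(P),circ(P),fit(P))
    cv2.imwrite(f'pics/{n}1c.png',cv2.resize(p[80:280,150:370],None,fx=3,fy=3))
E
```

```text
time: 5.02
tool_pos: [0.4837, -0.0672, 0.0602]
ee_rot: [-3.138, 0.005, 1.276]
wrist_force: [-1.6, -2.1, -1.3]
width: 0.0236
[ 0.48374493 -0.06719173  0.06020036] [-1.63289022 -2.05405296 -1.25131743] 0.0236431212765173
top large (array([6.848e-01, 2.000e-04, 7.170e-02]), 82) (array([694.7,  -0.8]), 31.6) (array([ 6.943e+02, -6.000e-01]), np.float64(29.8))
top small (array([ 0.6326, -0.0976,  0.0714]), 79) (array([631.6, -97.1]), 19.6) (array([631.3, -97.2]), np.float64(18.0))
top funnel (array([ 0.6974, -0.0014,  0.1467]), 242) (array([696.2,  -1.2]), 23.9) (array([695.7,  -1.1]), np.float64(20.1))
side large (array([6.932e-01, 3.000e-04, 6.970e-02]), 151) (array([694.5,  -1.8]), 33.0) (array([ 6.942e+02, -2.000e-01]), np.float64(29.9))
side small (array([ 0.6304, -0.0954,  0.0696]), 91) (array([632.4, -96.6]), 20.8) (array([631.2, -96.3]), np.float64(18.2))
side funnel (array([ 0.6962, -0.0029,  0.1457]), 210) (array([696.8,  -1. ]), 25.2) (array([ 6.952e+02, -1.000e-01]), np.float64(21.1))
```

View pics/side1c.png

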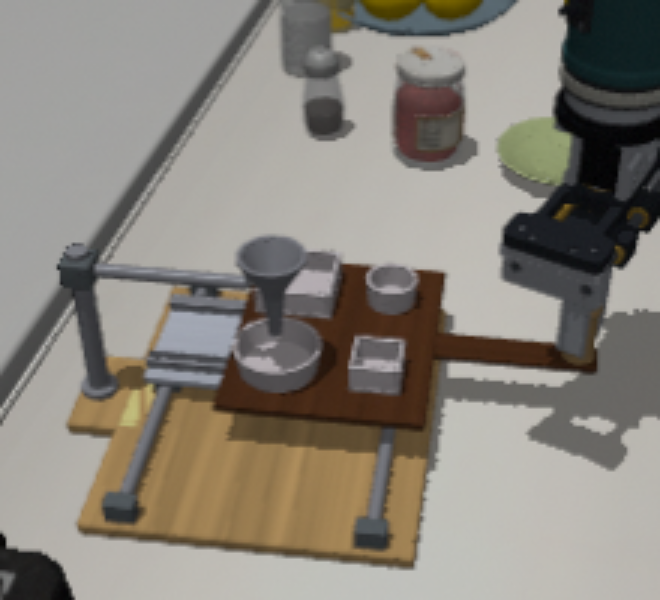

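The side view shows the funnel tip in the middle of the large cup (crop about (277,345)), and the measured offset is about 1 mm. Now I hold for just over a second and work out the second slide.

```bash
python3 -m inch '0 0 0 0 1; 0 0 0 0 1; 0 0 0 0 1; 0 0 0 0 1; 0 0 0 0 1; 0 0 0 0 1; 0 0 0 0 1; 0 0 0 0 1; 0 0 0 0 1; 0 0 0 0 1; 0 0 0 0 1; 0 0 0 0 1; 0 0 0 0 1; 0 0 0 0 1'
python3 - <<'E'
from rel import *
print(o['tool_pos'],o['wrist_force'],o['width'],by([.0641,.0960,0]))
E
```

```text
time: 6.28
tool_pos: [0.4841, -0.0669, 0.0602]
ee_rot: [-3.139, 0.004, 1.276]
wrist_force: [-0.1, -0.9, -0.9]
width: 0.023
[ 0.48409234 -0.0669345   0.06020292] [-0.09913176 -0.87704941 -0.90232327] 0.022951534388022977 [11.05  3.34 -0.06]
```

```bash
python3 -m inch '0.6 0.2 0 0 1; 1.3 0.4 0 0 1; 2 0.6 0 0 1; 2.7 0.8 0 0 1; 3.4 1 0 0 1; 4.1 1.2 0 0 1; 4.8 1.4 0 0 1; 5.5 1.7 0 0 1; 6.2 1.9 0 0 1; 6.9 2.1 0 0 1; 7.6 2.3 0 0 1; 8.3 2.5 0 0 1; 9 2.7 0 0 1; 9.7 2.9 0 0 1; 10.4 3.1 0 0 1; 10.9 3.3 0 0 1; 11.1 3.4 0 0 1; 11.1 3.4 0 0 1; 11.1 3.4 0 0 1; 11.1 3.4 0 0 1'
cat > chk.py <<'E'
from meas import *
import sys
k=sys.argv[1]
o=robot.get_obs();print(o['tool_pos'],o['wrist_force'],o['width'])
for n in('top','side'):
    p,d=snap(n,n+k);C=cloud(n,d)
    for nm,xy,r,z0,z1 in[('small',(.695,-.001),.03,.066,.078),('large',(.7586,.0952),.045,.066,.078),('funnel',(.695,-.001),.035,.14,.156)]:
        P=near(C,xy,r,z0,z1)
        if len(P)>3: print(n,nm,hold(P),circ(P),fit(P))
    cv2.imwrite(f'pics/{n}{k}c.png',cv2.resize(p[80:280,150:370],None,fx=3,fy=3))
E
python3 chk.py 2
```

```text
time: 7.95
tool_pos: [0.5498, 0.0302, 0.0601]
ee_rot: [-3.14, 0.002, 1.276]
wrist_force: [2.0, 1.6, 3.5]
width: 0.0233
[0.54978757 0.03016467 0.06007468] [1.95130954 1.64034969 3.49764283] 0.023294723935251702
top small (array([0.6853, 0.0027, 0.0715]), 36) (array([694.4,   1.3]), 18.6) (array([6.968e+02, 4.000e-01]), np.float64(17.8))
top large (array([0.7656, 0.0979, 0.0715]), 144) (array([761.1,  96.6]), 32.1) (array([760.4,  96.6]), np.float64(29.9))
top funnel (array([ 0.6975, -0.0013,  0.1469]), 241) (array([696. ,  -1.5]), 24.1) (array([695.7,  -1.2]), np.float64(20.1))
side small (array([0.6956, 0.0026, 0.0699]), 90) (array([6.971e+02, 5.000e-01]), 20.7) (array([696.5,   0.7]), np.float64(18.1))
side large (array([0.76  , 0.0961, 0.0698]), 193) (array([757.4,  95.9]), 33.7) (array([758.3,  96.8]), np.float64(29.6))
side funnel (array([ 0.6962, -0.003 ,  0.1455]), 216) (array([695.1,  -1.2]), 25.4) (array([ 6.952e+02, -1.000e-01]), np.float64(21.1))
```

```bash
python3 -m inch '0 0 0 0 1; 0 0 0 0 1; 0 0 0 0 1; 0 0 0 0 1; 0 0 0 0 1; 0 0 0 0 1'
```

```text
time: 8.55
tool_pos: [0.5495, 0.0298, 0.0601]
ee_rot: [-3.14, 0.003, 1.276]
wrist_force: [0.2, 0.5, 2.9]
width: 0.0232
```

View pics/side2c.png

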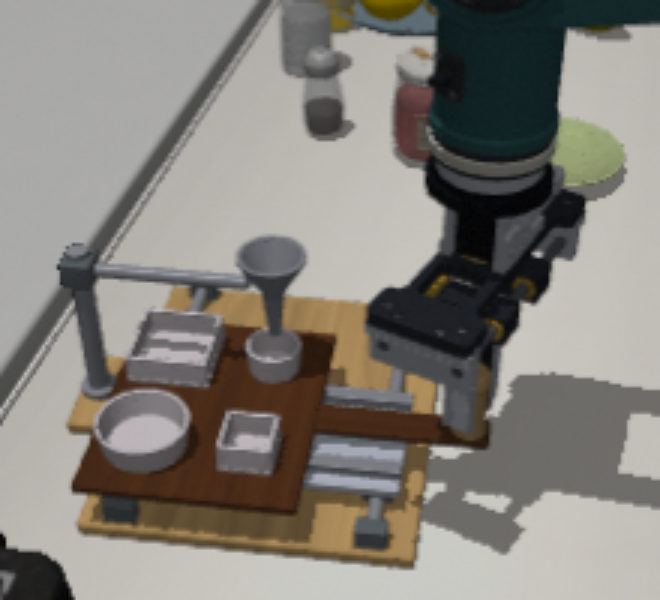

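In the side view the funnel tip is over the small cup (crop about (275,345)), and the measured offset is about 1.5–2 mm. Now I release and then go straight up.

```bash
python3 -m inch '0 0 0 0 0.5; 0 0 0 0 0; 0 0 0 0 0; 0 0 0 0 0; 0 0 0 0 0; 0 0 0 0 0; 0 0 0 0 0; 0 0 0 0 0; 0 0 0 0 0; 0 0 0 0 0; 0 0 0 0 0; 0 0 0 0 0'
python3 chk.py 3
```

```text
time: 9.55
tool_pos: [0.5495, 0.0298, 0.0601]
ee_rot: [-3.14, 0.003, 1.276]
wrist_force: [-0.3, -0.3, 0.6]
width: 0.0936
[0.54950466 0.02978144 0.06012045] [-0.2697701  -0.25195771  0.58823819] 0.09357117046316007
top small (array([6.845e-01, 5.000e-04, 7.170e-02]), 33) (array([693.3,  -0.7]), 18.3) (array([ 6.964e+02, -2.000e-01]), np.float64(17.7))
top large (array([0.7651, 0.0978, 0.0715]), 139) (array([761. ,  96.1]), 32.2) (array([760.2,  96.3]), np.float64(29.8))
top funnel (array([ 0.6977, -0.0015,  0.1467]), 246) (array([696.3,  -1. ]), 23.9) (array([695.6,  -1.1]), np.float64(20.1))
side small (array([0.6953, 0.0024, 0.0698]), 85) (array([697.9,   0. ]), 20.6) (array([6.968e+02, 5.000e-01]), np.float64(18.1))
side large (array([0.7596, 0.0961, 0.0697]), 204) (array([758.5,  96.5]), 32.8) (array([758.2,  96.8]), np.float64(29.8))
side funnel (array([ 0.6963, -0.0031,  0.1456]), 211) (array([695.7,  -1.1]), 24.8) (array([ 6.952e+02, -1.000e-01]), np.float64(21.1))
```

```bash
python3 -m inch '0 0 -1 0 0; 0 0 -2.5 0 0; 0 0 -4 0 0; 0 0 -6 0 0; 0 0 -8 0 0; 0 0 -10 0 0; 0 0 -11 0 0; 0 0 -12 0 0; 0 0 -12 0 0; 0 0 -12 0 0; 0 0 -12 0 0'
python3 chk.py 4
```

```text
time: 10.57
tool_pos: [0.5491, 0.0301, 0.1788]
ee_rot: [-3.138, 0.003, 1.276]
wrist_force: [0.7, 0.3, -1.0]
width: 0.0941
[0.54911189 0.03008837 0.17875432] [ 0.74126209  0.34305926 -1.02453112] 0.09406007961910906
top large (array([0.7654, 0.0976, 0.0713]), 143) (array([760.4,  96.5]), 31.8) (array([760.2,  96.4]), np.float64(29.7))
top funnel (array([ 0.7024, -0.0014,  0.1466]), 198) (array([696.5,  -1.2]), 24.0) (array([696.1,  -1.2]), np.float64(19.9))
side small (array([0.6958, 0.0024, 0.0695]), 92) (array([ 6.987e+02, -4.000e-01]), 21.9) (array([6.968e+02, 5.000e-01]), np.float64(18.0))
side large (array([0.7592, 0.096 , 0.0697]), 200) (array([757.8,  95.1]), 33.0) (array([758.1,  96.6]), np.float64(29.7))
side funnel (array([ 0.6963, -0.0031,  0.1456]), 218) (array([695.8,  -1.6]), 25.1) (array([695.1,   0. ]), np.float64(21.0))
```

View pics/side4c.png

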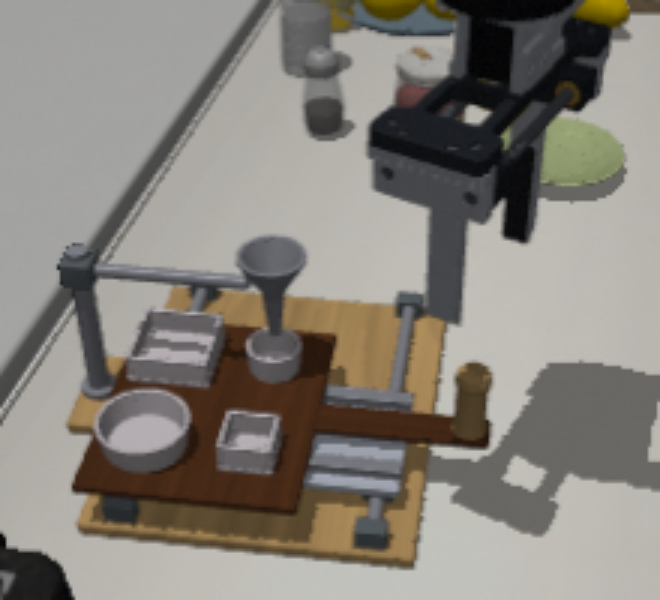

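The gripper is clear of the knob, and the spout is still centred over the small cup.

```bash
python3 -c "
from bench import robot
print(robot.close_job())"
```

```text
the job is handed in; nothing more can be done
None
```

I gripped the knob and slid the carrier until the large round cup was under the spout, about 1 mm off centre. I held it there for a bit over a second. I then slid the carrier on to the small round cup, released the knob, raised the gripper clear and handed the job in at about 10.7 s of the 38 s allowed.

After the release, the side view put the small cup within about 2 mm of the spout (the limit is 14 mm). The large cup had not moved between the last two looks, so the carrier was at rest, and the gripper was well above the knob. In the last top view the gripper and funnel hid the small cup's rim, so the final small-cup check rests on the side view. The large cup's position in both views agrees with it to about 2 mm. No check failed.

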